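# Get the hand refractometer out of its case and onto its bench rest

## Robot

A 6-joint arm with a two-finger parallel gripper is mounted at the origin on the work surface. World frame = base frame: x ahead of the robot, y to its left, z up, the work surface at z = 0. Lengths are in m, angles in rad, forces in N, time in s.
With the tool pointing down it reaches from about 0.375 to 0.9 m from the base axis. Payload 3.1 kg.
Tool frame: the origin (TCP) lies midway between the tips of the shut fingers; the grasp point (between the pads) lies 19 mm behind it (env.hold_point_z is the distance from the TCP to the grasp point, in m); z points along the fingers, y is the line along which they close (so a half turn about z gives the same grasp; the last joint's range is limited). The gripper opens to 85 mm and grips with 20 to 120 N. Pads are 22 mm wide; open, the fingers measure 114 mm over their backs; the gripper's body (76 mm by 85 mm) begins 54 mm behind the grasp point. The pads swing forward as they close: fully open they stand 13 mm farther back than shut.
Start: joints at [-1.349, 0.527, 1.433, -0, 1.181, -0.178], TCP at [0.243, -0.576, 0.231] pointing down, gripper open.
Joint ranges: [-3.08, 3.08], [-0.75, 2.2], [0.22, 2.44], [-1.43, 4.57], [0, 2.65], [-2.85, 2.85]. Speed limits (rad/s): [2.79, 2.79, 3.14, 3.14, 3.14, 3.14].

## Interface

Orientations are given as a unit quaternion [x, y, z, w].
In Python, from rig import env, read_camera, get_calibration, order gives the robot as it stands.
- The arm moves only by the tool step_arm, never from a script. Its argument "rows" is one flat list of numbers, 5 for each row, row after row: the closure, from -1 (fully open) to 1 (shut), so that 0 is half open, then the shift along the tool's x, y, z in units of 500 mm (1.0 is 500 mm), then the turn about the tool's z in units of pi rad (1.0 is pi rad). A call has 1 to 20 rows; each row is the pose to reach, as a shift and turn from the pose commanded when the call began, along the tool's axes at that moment, turning the shorter way round; what a row does not reach only later rows make up. A row lasts 1/8 s, in which the tool goes at most 62.5 mm and 10.7 degrees, less where a joint would pass 70% of its speed; a pose out of reach is approached as far as the arm can. A call with a number of a shift or a turn outside -1 to 1 is refused whole. A call with a gripper value outside its range is refused whole. The fingers move at their own pace and stop on an object; "force" is the grip in N (left out, the last holds). Time passes only in rows, so rows that repeat a pose let the fingers close. It gives the time, the measured TCP pose, the force, the opening and the grip force at its end, in the units of the state.
- env.observe(): the state, without advancing time (a new reading comes with each control period).
- read_camera(name): name is "scene" or "top"; returns the picture (400x640x3 uint8, red, green, blue); there is no depth.
- get_calibration(name): a dict with "fx", "fy", "cx", "cy" (pixels), "k1" (the pictures are not rectified: a ray, as slopes to the right and down, at radius r is drawn at 1 + k1 r^2 times it, then the intrinsics apply), "rvec" (rotation vector, rad) and "tvec" (3), from world to camera coordinates, as OpenCV has them. Camera axes: x right, y down, z forward; pixel columns grow to the right and rows downward; lengths in m; the calibration is good to about 2 mm. A picture is of the moment at which its call begins. get_calibration takes no time and is no camera call.
- order.job_done(): hands the job in; it is judged then, once.
The state is a dict: "time_s": time; "q": joint angles; "qvel": joint speeds; "tau": joint torques, N m; "tcp_pos": TCP position; "ee_rot": TCP orientation; "contact_force": force on the tool from outside, world axes, zero at the start; "moment": the same for the moment, N m; "finger_gap": finger opening in m; "grasp_force": force on a finger pad.
Only numpy, scipy, OpenCV 4.12 (cv2) and the standard library are available. Lean on these libraries where they do the work, as an engineer would, in place of code of your own. Each camera call takes 0.05 s, during which the arm holds its last target. There are 200 camera calls.

## Task

Get the hand refractometer ready on the bench: first lift the carton of slides off the closed case and set it down flat on the bench, then swing the case lid right over so that it stays open by itself. Lift the refractometer out and lay it in the sloping rest, prism head in the low channel and eyepiece at the high end, clear daylight plate up; set things down, do not let them drop, leave the lid open, and do not shift the bottles, the jar or the counter.

Things in the scene. Friction and masses are not known exactly. Their poses are not given: they have to be found in the camera images.
- case: Grey plastic hinged instrument case, fixed; stands left or right, the rest on the other side. Origin: centre of its underside; +x points to the hinge side, away from the lip side; z up. Base half 140 (x) x 220 (y) x 42 mm high, 3 mm walls; 75 mm high with the lid shut. Grey foam inside, its top 36 mm above the bench, holds the refractometer along y, 12 mm from the case centre towards the lip.
- case_well (a point): Finger well in the foam, seen once the lid is open: the point lies on the refractometer's tube axis, 32 mm above the bench, axes of the case. The foam is cut away for fingers at y = -38 to +34 mm, x = -55 to +52 mm; well floor 5 mm above the bench. Kit bottle and dropper, fixed in the foam nearer the hinge, rise at most 44 mm above the bench.
- lid (a joint): Lid angle in rad: 0 shut, grows as it opens, stop at 2.05 (leaning back). No latch; nearly free hinge, light damping. Lid: hollow shell 140 x 220 x 33 mm, 3 mm walls, 0.24 kg. Below its balance point at about 1.26 rad it falls shut, above it falls open to the stop. About 1.2 N at the lip lifts it.
- lid_hinge (a point): Middle of the lid's hinge axis, on the case's far (+x) upper edge: 70 mm from the case centre, 42 mm above the bench. y lies along the hinge axis. Axes turn with the lid; when shut they are those of the case.
- lid_lip (a point): Middle of the outer lower edge of the lid's thumb lip: a flat grey tongue 5 mm thick, 70 mm wide (y), at the middle of the lid's front, sticking out 20 mm from the front face. 160 mm from the hinge axis; when shut 42 mm above the bench with nothing below, so that a fingertip tilted towards the case fits under it. Axes turn with the lid; -x points from hinge to lip.
- carton_mid (a point): Centre of a paper carton of microscope slides, 56 (x) x 84 (y) x 40 mm (z), white and brown, 0.2 to 0.4 kg. Lies flat on the shut lid (75 mm above the bench) near its middle, turned up to 0.4 rad from the case.
- refr_mid (a point): Middle of the hand refractometer, on its tube axis; 170 mm long, 0.15 to 0.31 kg. +x to the prism end, -x to the eyepiece, +z to the daylight plate. Ribbed black tube 29 mm in diameter, x = -38 to +37 mm; prism head to x = +85, 34 mm wide, z = -16 to +5, clear plate on it up to z = +15 mm. In the case it lies level, its +x along the case's +y, plate up.
- refr_eye (a point): Centre of the end face of the refractometer's eyepiece, 85 mm from its middle along -x. The round rubber eyecup is 36 mm in diameter, x = -85 to -60 mm from the middle; from there to -42 mm a focusing ring 33 mm in diameter.
- rest: Sloping bench rest, aluminium and white plastic, fixed. Origin: centre line, underside; base plate 10 mm high, x = -88 to +112 mm, 100 mm wide (y). Two white supports on posts: a V saddle on the -x side (high) for the tube, and a square channel with an end stop on the +x side (low) for the prism head.
- rest_seat (a point): Where the refractometer's middle lies, with the same axes, once seated: 75 mm above the rest's origin, x sloping down 0.35 rad to the low end. In these axes: V saddle x = -38 to -24 mm, arms up to z = +3; channel x = +42 to +89, floor z = -16, walls 40 mm apart, flaring, up to z = +1; end stop 4 mm past the seated prism end. From x = -24 to +42 the tube is free at both sides for fingers.
- bottle: White reagent bottle, 56 mm in diameter, 160 mm high, standing loose. Origin: centre of the underside. This, the brown bottle and the jar stand one behind the middle between case and rest, one far left and one far right of the work, in any order. To be left alone.
- oil: Small brown glass bottle of immersion oil, 42 mm in diameter, 85 mm high, standing loose. Origin: centre of the underside. To be left alone.
- jar: Square glass staining jar with a grey lid, foot 70 x 70 mm, 102 mm high, standing loose. Origin: centre of the underside. To be left alone.
- counter: Round steel tally counter on a black foot, 50 mm in diameter, 46 mm high, standing loose in the lane between case and rest, nearer than the thing behind the middle. Origin: centre of the underside. To be left alone.

How it is judged:
By the outcome, as a careful person would: the job done as asked, in the order asked, and still so for the second after the job is handed in, with the robot touching nothing.
It also fails if it takes over 72 s, if anything falls off the work surface, if the arm or the gripper's body presses on something with over 40 N, if the wrist force passes 120 N, or if a joint passes its speed limit or range.

## Working session

There is one attempt and no reset: what is moved stays moved. The work goes in short steps, Python scripts to look and compute and a tool call to move; the robot and the scene stay as the last step left them, time stands still between calls to the robot, and variables do not carry over. Pictures are saved under pics/ and viewed, at most 10 in all, crops included, and the job is handed in when it is done.

Besides the shell and the picture viewer there is one more tool, called after ">>>" as a command line: name --argument value ..., lists and objects as JSON in quotes. step_arm: Moves the arm, as the interface text tells. Its arguments: {"type":"object","properties":{"rows":{"type":"array"},"force":{"type":"number"}},"required":["rows"]}

```bash
ls; mkdir -p pics; cat > h.py <<'E'
import numpy as np, cv2
from rig import env, read_camera, get_calibration, order
from scipy.spatial.transform import Rotation as R
def cal(n):
    c=get_calibration(n); Rm=cv2.Rodrigues(np.array(c["rvec"],float))[0]; t=np.array(c["tvec"],float).ravel()
    return c,Rm,t
def ray(n,u,v):
    c,Rm,t=cal(n); xd=(u-c["cx"])/c["fx"]; yd=(v-c["cy"])/c["fy"]; x,y=xd,yd
    for _ in range(20):
        s=1+c["k1"]*(x*x+y*y); x,y=xd/s,yd/s
    return -Rm.T@t, Rm.T@np.array([x,y,1.])
def onz(n,u,v,z):
    o,d=ray(n,u,v); return o+d*(z-o[2])/d[2]
def proj(n,P):
    c,Rm,t=cal(n); p=Rm@np.array(P,float)+t; x,y=p[:2]/p[2]; s=1+c["k1"]*(x*x+y*y)
    return np.array([c["fx"]*x*s+c["cx"],c["fy"]*y*s+c["cy"]])
def tri(n1,p1,n2,p2):
    o1,d1=ray(n1,*p1); o2,d2=ray(n2,*p2); A=np.stack([d1,-d2],1); s=np.linalg.lstsq(A,o2-o1,rcond=None)[0]
    a,b=o1+s[0]*d1,o2+s[1]*d2; return (a+b)/2,np.linalg.norm(a-b)
def save(n,f):
    im=read_camera(n); cv2.imwrite("pics/"+f,im[:,:,::-1]); return im
E
python3 - <<'E'
from h import *
a=save("scene","s0.png");b=save("top","t0.png")
for n in("scene","top"):
    c,Rm,t=cal(n);print(n,-Rm.T@t,Rm[2],c["fx"],c["cx"],c["cy"],c["k1"])
o=env.observe();print({k:np.round(v,3) for k,v in o.items()})
E
```

```text
pics
scene [0.98400387 0.64523499 1.17689879] [-0.30238359 -0.48566166 -0.82018103] 457.9010038807471 317.1630815705477 195.31546851451657 -0.025730167609501274
top [ 3.19436491e-01 -7.02030869e-04  1.52803297e+00] [ 0.1773273   0.01192708 -0.98407966] 441.87689849688604 322.75908975334477 200.8558632213883 0.018505168829282763
{'time_s': np.float64(0.1), 'q': array([-1.349,  0.528,  1.434, -0.   ,  1.181, -0.179]), 'qvel': array([-0.002, -0.002, -0.003, -0.   , -0.001, -0.001]), 'tau': array([ 0.0000e+00, -4.4330e+01, -1.7859e+01, -0.0000e+00,  4.0000e-03,
       -0.0000e+00]), 'tcp_pos': array([ 0.243, -0.575,  0.23 ]), 'ee_rot': array([ 0.98 ,  0.199, -0.   , -0.001]), 'contact_force': array([-0.182, -0.408, -0.858]), 'moment': array([-0.01 ,  0.016,  0.007]), 'grasp_force': np.float64(0.0), 'finger_gap': np.float64(0.085)}
```

View pics/s0.png

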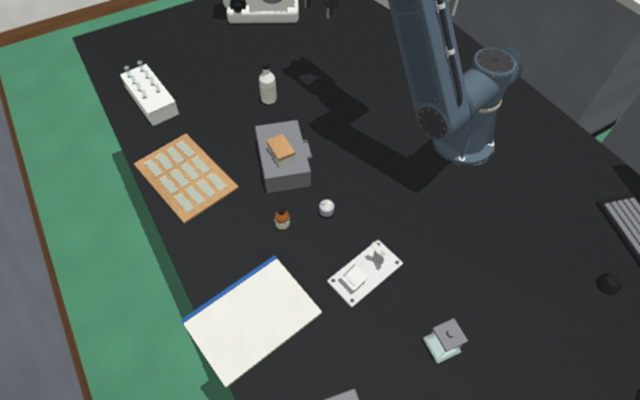

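View pics/t0.png

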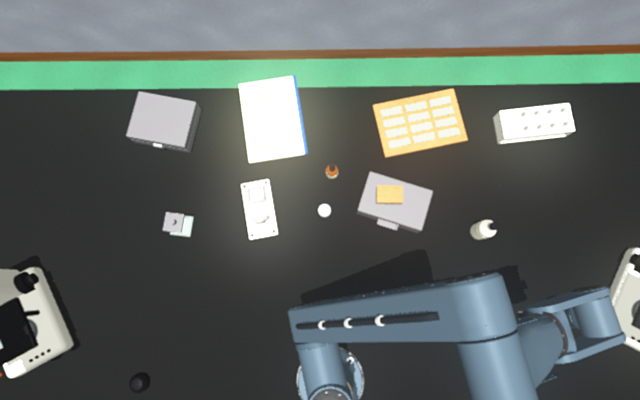

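The scene view has the case at (283,157) with the carton on it at (281,148), and the rest at (365,272). In the top view the case is at (395,202), the lip at (387,225) facing the robot, and the rest at (259,209). The counter at (324,210) and the oil at (332,172) stand between them. I'll zoom in on both.

```bash
python3 - <<'E'
from h import *
s=cv2.imread("pics/s0.png");t=cv2.imread("pics/t0.png")
def cr(im,x,y): return cv2.resize(im[y:y+75,x:x+100],(400,300),interpolation=cv2.INTER_CUBIC)
cv2.imwrite("pics/c0.png",np.vstack([np.hstack([cr(t,345,165),cr(s,235,118)]),np.hstack([cr(t,210,172),cr(s,315,235)])]))
E
```

```text
(no output)
```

View pics/c0.png

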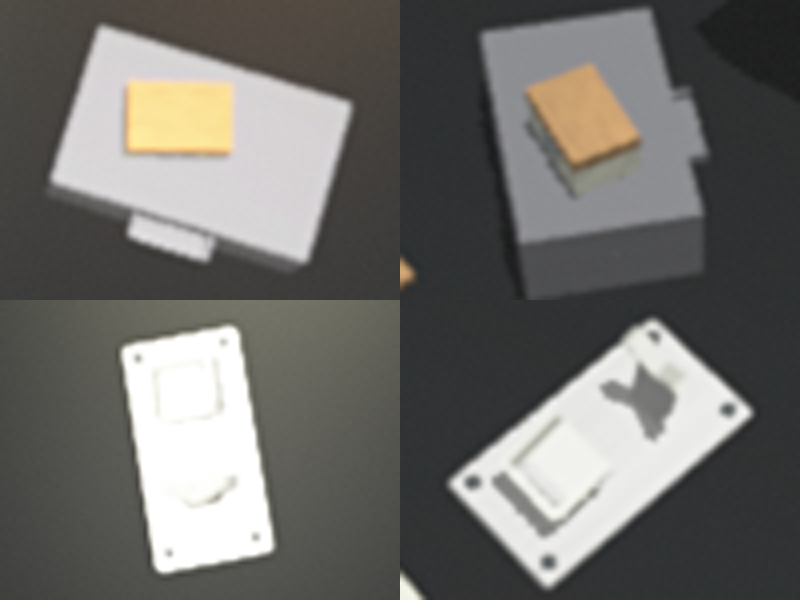

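```bash
cat > m.py <<'E'
from h import *
def rect(n,uv,z):
    P=np.array([onz(n,u,v,z)[:2] for u,v in uv]); r=cv2.minAreaRect((P*1000).astype(np.float32)); return r
def quad(P): # ordered corners -> centre, edge lengths, directions
    P=np.array(P); e=[P[1]-P[0],P[2]-P[1],P[3]-P[2],P[0]-P[3]]
    return P.mean(0),[round(float(np.linalg.norm(x))*1000,1) for x in e],[round(float(np.degrees(np.arctan2(x[1],x[0]))),1) for x in e]
E
python3 - <<'E'
from m import *
T=lambda ox,oy,p,n,z:[onz(n,ox+u/4-.375,oy+v/4-.375,z)[:2] for u,v in p]
print("case top",quad(T(345,165,[(102,27),(352,103),(306,264),(50,185)],"top",.075)))
print("case sc",quad(T(235,118,[(481,33),(652,9),(703,216),(523,241)],"scene",.075) if 0 else T(235-100,118,[(481,33),(652,9),(703,216),(523,241)],"scene",.075)))
print("cart top",quad(T(345,165,[(126,80),(233,84),(231,154),(125,154)],"top",.115)))
print("cart sc",quad(T(135,118,[(526,94),(593,66),(640,138),(573,165)],"scene",.115)))
print("rest top",quad(T(210,172-75,[(121,346),(237,325),(272,550),(157,573)],"top",.01)))
print("rest sc",quad(T(315-100,235-75,[(447,483),(650,318),(753,411),(547,588)],"scene",.01)))
# masks
for n,f in(("top","t0"),("scene","s0")):
    im=cv2.imread(f"pics/{f}.png"); h=cv2.cvtColor(im,cv2.COLOR_BGR2HSV)
    for nm,ok,z in(("carton",(h[...,0]>8)&(h[...,0]<25)&(h[...,1]>70)&(h[...,2]>110),.115),("white",(h[...,2]>170)&(h[...,1]<60),.01)):
        cs,_=cv2.findContours(ok.astype(np.uint8),cv2.RETR_EXTERNAL,cv2.CHAIN_APPROX_NONE)
        for c in cs:
            if 250<cv2.contourArea(c)<4000:
                b=cv2.boundingRect(c); print(n,nm,b,rect(n,c[:,0],z))
for nm,p in(("counter",(324,210,.046)),("oil",(332,171,.085)),):
    print(nm,onz("top",*p))
print(onz("top",480,230,0.02),onz("top",176,222,.1))
E
```

```text
case top (array([ 0.57989951, -0.2242699 ]), [217.4, 141.8, 219.5, 142.4], [-108.1, 161.7, 72.1, -19.1])
case sc (array([ 0.58065093, -0.22082156]), [142.3, 220.9, 137.5, 218.2], [161.1, 70.9, -20.0, -107.9])
cart top (array([ 0.59440828, -0.20003651]), [87.0, 58.0, 85.6, 61.3], [-92.8, 176.2, 89.5, -2.4])
cart sc (array([ 0.59711127, -0.19632147]), [58.3, 82.4, 56.2, 80.5], [179.9, 87.4, -2.0, -91.2])
rest top (array([0.5682462 , 0.24090494]), [103.6, 202.0, 100.6, 203.5], [-80.0, -170.5, 100.9, 10.3])
rest sc (array([0.56988976, 0.24366138]), [199.1, 100.8, 200.8, 99.9], [-169.4, 101.5, 10.3, -79.5])
top carton (376, 185, 27, 19) ((594.5408935546875, -199.15328979492188), (84.79484558105469, 57.00111770629883), 86.87882232666016)
top white (487, 341, 25, 59) ((32.225433349609375, -549.4932250976562), (182.2887725830078, 31.81017303466797), 12.694668769836426)
top white (471, 284, 23, 52) ((222.35934448242188, -507.2589416503906), (167.33822631835938, 40.296302795410156), 14.792487144470215)
top white (3, 282, 64, 96) ((166.23204040527344, 1009.38232421875), (246.35350036621094, 207
[... 916 characters left out ...]
), 87.9129867553711)
scene white (425, 335, 35, 27) ((515.4400024414062, 512.19970703125), (65.3028564453125, 66.12459564208984), 83.7032241821289)
scene white (328, 240, 75, 66) ((569.63916015625, 243.9467315673828), (198.99026489257812, 100.24275970458984), 10.290521621704102)
scene white (121, 64, 54, 50) ((854.5027465820312, -782.2486572265625), (110.02215576171875, 257.7522277832031), 5.739926338195801)
scene white (0, 0, 108, 32) ((1034.1231689453125, -1511.130126953125), (243.42703247070312, 444.8893737792969), 81.58003997802734)
counter [0.55490752 0.01326105 0.046     ]
oil [ 0.68105009 -0.01493833  0.085     ]
[ 0.48548645 -0.51684988  0.02      ] [0.51104948 0.49610215 0.1       ]
```

Zoomed in, both supports of the rest are visible: the channel at the end away from the robot, the V saddle nearer it. Position estimates:

| Item | Centre (x, y) m | Yaw (deg) |
|---|---|---|
| case | (0.580, -0.2225) | -19.2 |
| carton | (0.596, -0.198) | -2.5 |
| rest origin | (0.557, 0.240) | +10.2 |

The sizes agree with the given ones.

```bash
cat > go.py <<'E'
from h import *
def go(*targets):
    """targets (x,y,z,heading of tool y in deg): prints row numbers from the present pose"""
    o=env.observe(); M=R.from_quat(o["ee_rot"]); p=np.array(o["tcp_pos"]); Y=M.as_matrix()[:,1]
    h0=np.degrees(np.arctan2(Y[1],Y[0])); print("t",round(o["time_s"],2),"p",np.round(p,4),"hy",round(h0,1),"q",np.round(o["q"],2),"F",np.round(o["contact_force"],1),"gap",round(o["finger_gap"],4))
    for x,y,z,h in targets:
        d=M.inv().apply(np.array([x,y,z])-p); print(np.round(d/.5,4),round(-(((h-h0+180)%360)-180)/180,4))
def case(x,y,c=(.580,-.2225),a=-19.2):
    a=np.radians(a); return c[0]+x*np.cos(a)-y*np.sin(a), c[1]+x*np.sin(a)+y*np.cos(a)
E
python3 -c "
from go import *
go((.5957,-.198,.18,-2.5),(.5957,-.198,.078,-2.5))"
```

```text
t 0.1 p [ 0.2432 -0.5751  0.2305] hy -67.1 q [-1.35  0.53  1.43 -0.    1.18 -0.18] F [-0.2 -0.4 -0.9] gap 0.0855
[ 0.943 -0.42   0.102] -0.3588
[ 0.9429 -0.4196  0.306 ] -0.3588
```

>>> step_arm --rows '[-1,0.943,-0.42,0.1,-0.359,-1,0.943,-0.42,0.1,-0.359,-1,0.943,-0.42,0.1,-0.359,-1,0.943,-0.42,0.1,-0.359,-1,0.943,-0.42,0.1,-0.359,-1,0.943,-0.42,0.1,-0.359,-1,0.943,-0.42,0.1,-0.359,-1,0.943,-0.42,0.1,-0.359,-1,0.943,-0.42,0.1,-0.359,-1,0.943,-0.42,0.1,-0.359,-1,0.943,-0.42,0.1,-0.359,-1,0.943,-0.42,0.1,-0.359,-1,0.943,-0.42,0.1,-0.359]' --force 25

```text
time_s: 1.72
tcp_pos: [0.5952, -0.2, 0.1816]
ee_rot: [0.723, 0.691, -0.0, 0.0]
contact_force: [0.8, 0.6, 0.3]
finger_gap: 0.0857
grasp_force: 0.0
```

```bash
python3 -c "
from go import *
go((.5957,-.198,.078,-2.5))
a=save('scene','s1.png');b=save('top','t1.png')
cv2.imwrite('pics/c1.png',cv2.resize(np.hstack([a[80:230,200:350],b[130:280,310:460]])[:,:,::-1],(800,400),interpolation=cv2.INTER_CUBIC))"
```

```text
t 1.73 p [ 0.5952 -0.2     0.1816] hy -2.6 q [-0.5   0.59  1.47 -0.    1.08 -0.46] F [0.8 0.6 0.3] gap 0.0857
[0.0041 0.0007 0.2072] -0.0005
```

View pics/c1.png

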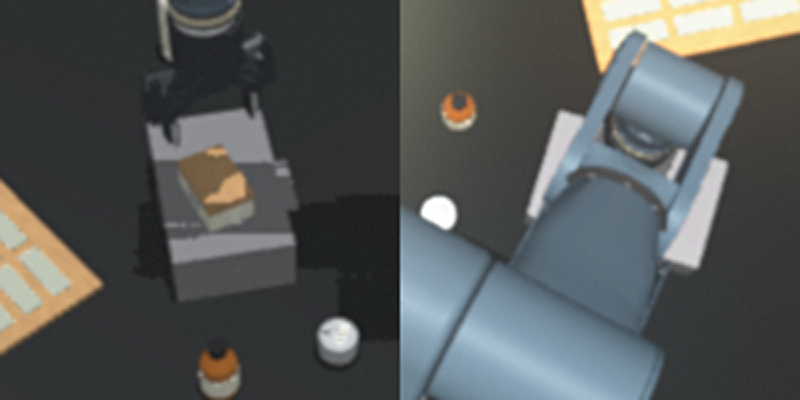

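The gripper is open and its fingers straddle the line of the carton in the scene view, around (280,127). The counter and the oil are untouched. I'm descending to grip.

>>> step_arm --rows '[-1,0.004,0,0.07,0,-1,0.004,0,0.14,0,-1,0.004,0,0.18,0,-1,0.004,0,0.207,0,-1,0.004,0,0.207,0,1,0.004,0,0.207,0,1,0.004,0,0.207,0,1,0.004,0,0.207,0,1,0.004,0,0.207,0,1,0.004,0,0.207,0,1,0.004,0,0.207,0]' --force 30

```text
time_s: 3.2
tcp_pos: [0.597, -0.1972, 0.0791]
ee_rot: [0.722, 0.692, 0.001, 0.001]
contact_force: [0.6, 0.2, 6.9]
finger_gap: 0.0555
grasp_force: 33.4
```

```bash
python3 -c "
from go import *
go((.595,-.2,.16,-2.6),(.43,-.01,.16,-2.6),(.43,-.01,.02,-2.6))"
```

```text
t 3.2 p [ 0.597  -0.1972  0.0791] hy -2.5 q [-0.5   0.73  1.54  0.    0.87 -0.45] F [0.6 0.2 6.9] gap 0.0555
[-0.006  -0.0034 -0.1617] 0.0007
[ 0.3594 -0.3494 -0.1631] 0.0007
[ 0.3598 -0.3502  0.1169] 0.0007
```

>>> step_arm --rows '[1,0,0,-0.06,0,1,0,0,-0.12,0,1,0,0,-0.16,0,1,0.06,-0.06,-0.16,0,1,0.14,-0.14,-0.16,0,1,0.22,-0.22,-0.16,0,1,0.3,-0.3,-0.16,0,1,0.34,-0.33,-0.16,0,1,0.36,-0.35,-0.16,0,1,0.36,-0.35,-0.1,0,1,0.36,-0.35,0,0,1,0.36,-0.35,0.08,0,1,0.36,-0.35,0.12,0,1,0.36,-0.35,0.134,0,1,0.36,-0.35,0.138,0,1,0.36,-0.35,0.138,0]'

```text
time_s: 5.2
tcp_pos: [0.4298, -0.0097, 0.0094]
ee_rot: [0.722, 0.692, 0.0, 0.001]
contact_force: [-0.6, -0.2, -3.0]
finger_gap: 0.0556
grasp_force: 33.6
```

```bash
python3 -c "
from go import *
go()
a=save('scene','s2.png')
h=cv2.cvtColor(a[:,:,::-1].copy(),cv2.COLOR_BGR2HSV)
cv2.imwrite('pics/c2.png',cv2.resize(a[60:300,200:520,::-1],(640,480)))"
```

```text
t 5.2 p [ 0.4298 -0.0097  0.0094] hy -2.5 q [-0.28  0.73  2.07 -0.    0.34 -0.24] F [-0.6 -0.2 -3. ] gap 0.0556
```

View pics/c2.png

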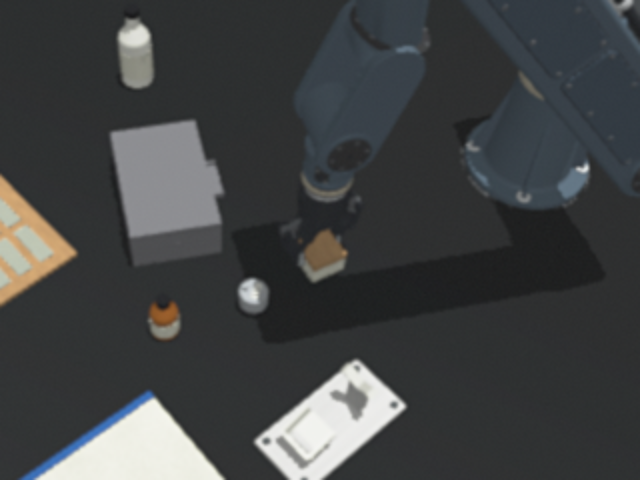

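The carton is in the gripper at (322,255) in the crop, just above the bench. The lid is still shut and the counter, at (253,295), is clear. I'll lower it the last few mm, release, and rise.

>>> step_arm --rows '[1,0,0,0.004,0,1,0,0,0.008,0,1,0,0,0.01,0,1,0,0,0.011,0,1,0,0,0.011,0]'

```text
time_s: 5.88
tcp_pos: [0.429, -0.0093, 0.0042]
ee_rot: [0.722, 0.692, 0.0, 0.001]
contact_force: [-1.5, -0.1, 6.8]
finger_gap: 0.0556
grasp_force: 34.8
```

>>> step_arm --rows '[-0.5,0,0,0,0,-1,0,0,0,0,-1,0,0,0,0,-1,0,0,-0.05,0,-1,0,0,-0.15,0,-1,0,0,-0.25,0,-1,0,0,-0.3,0,-1,0,0,-0.3,0]'

```text
time_s: 6.88
tcp_pos: [0.43, -0.0096, 0.155]
ee_rot: [0.722, 0.692, 0.001, 0.002]
contact_force: [-0.2, 0.7, -1.1]
finger_gap: 0.0851
grasp_force: 0.0
```

```bash
python3 -c "
from go import *
p=case(-.086,0);print(p)
go((*p,.15,70.8),(*p,.027,70.8))
b=save('top','t3.png')
h=cv2.cvtColor(b[:,:,::-1].copy(),cv2.COLOR_BGR2HSV)
# lip: grey brighter than bench, lid outline top
cv2.imwrite('pics/c3.png',cv2.resize(b[160:250,340:460,::-1],(800,600),interpolation=cv2.INTER_CUBIC))"
```

```text
(np.float64(0.4987836321595766), np.float64(-0.19421746838048184))
t 6.88 p [ 0.43   -0.0096  0.155 ] hy -2.5 q [-0.28  0.4   1.99  0.    0.75 -0.24] F [-0.2  0.7 -1.1] gap 0.0851
[-0.363   0.1532  0.011 ] -0.407
[-0.3627  0.1521  0.257 ] -0.407
```

View pics/c3.png

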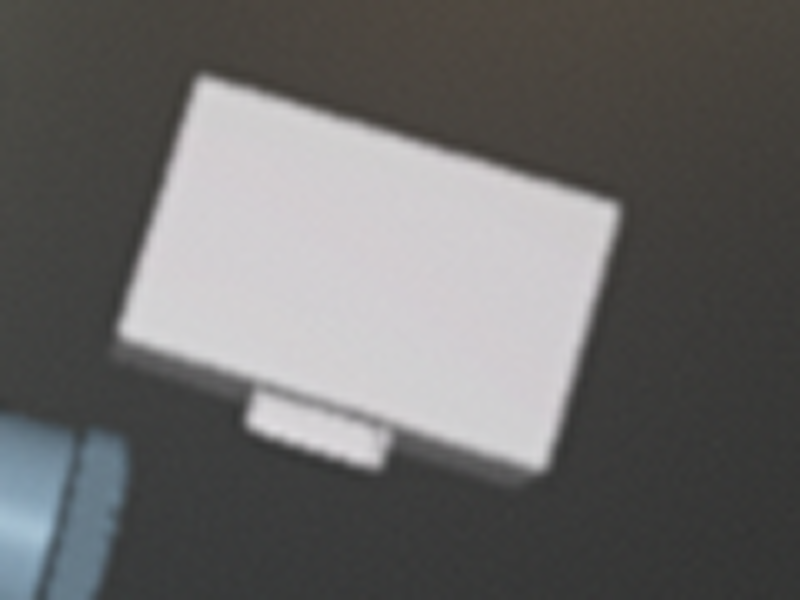

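The top view of the bare lid shows corners at about (200,75), (622,207), (547,473) and (120,337) in the crop. The lip runs from (245,428) to (380,470).

```bash
python3 - <<'E'
from m import *
from go import case
T=lambda p,z:[onz("top",340+u*.15-.425,160+v*.15-.425,z)[:2] for u,v in p]
print(quad(T([(200,75),(622,207),(547,473),(120,337)],.075)))
L=T([(245,428),(380,470)],.0445);print(np.mean(L,0),np.linalg.norm(L[0]-L[1]),case(-.09,0))
im=cv2.imread("pics/t3.png");g=cv2.cvtColor(im,cv2.COLOR_BGR2GRAY)
m=((g>165)*255).astype(np.uint8)[160:250,340:460]
m=cv2.morphologyEx(m,cv2.MORPH_OPEN,np.ones((15,15)))
c=max(cv2.findContours(m,0,1)[0],key=cv2.contourArea)[:,0]+[340,160]
from m import rect
print(rect("top",c,.075))
E
```

```text
(array([ 0.58087355, -0.22481503]), [220.7, 140.4, 220.2, 140.8], [-108.6, 161.9, 71.5, -17.9])
[ 0.49560418 -0.19656348] 0.07078679065423944 (np.float64(0.49500612667862665), np.float64(-0.1929020017935275))
((581.1512451171875, -223.4816131591797), (218.83126831054688, 139.15615844726562), 71.72147369384766)
```

>>> step_arm --rows '[-1,-0.365,0.154,0.01,-0.411,-1,-0.365,0.154,0.01,-0.411,-1,-0.365,0.154,0.01,-0.411,-1,-0.365,0.154,0.01,-0.411,-1,-0.365,0.154,0.01,-0.411,-1,-0.365,0.154,0.01,-0.411,-1,-0.365,0.154,0.01,-0.411,-1,-0.365,0.154,0.01,-0.411,-1,-0.365,0.154,0.08,-0.411,-1,-0.365,0.154,0.16,-0.411,-1,-0.365,0.154,0.21,-0.411,-1,-0.365,0.154,0.24,-0.411,-1,-0.365,0.154,0.256,-0.411,-1,-0.365,0.154,0.256,-0.411]' --force 20

```text
time_s: 8.68
tcp_pos: [0.4979, -0.195, 0.0251]
ee_rot: [0.161, 0.987, 0.0, -0.0]
contact_force: [0.0, 1.3, -0.0]
finger_gap: 0.0853
grasp_force: 0.0
```

```bash
python3 -c "
from go import *
go((*case(-.086,0,(.5807,-.2228),-18.5),.027,71.5))
a=save('scene','s4.png')
cv2.imwrite('pics/c4.png',cv2.resize(a[105:205,235:368,::-1],(800,600),interpolation=cv2.INTER_CUBIC))"
```

```text
t 8.68 p [ 0.4979 -0.195   0.0251] hy 71.5 q [-0.58  0.74  1.8  -0.    0.6  -1.83] F [ 0.   1.3 -0. ] gap 0.0853
[-0.0026 -0.0002 -0.0038] -0.0002
```

View pics/c4.png

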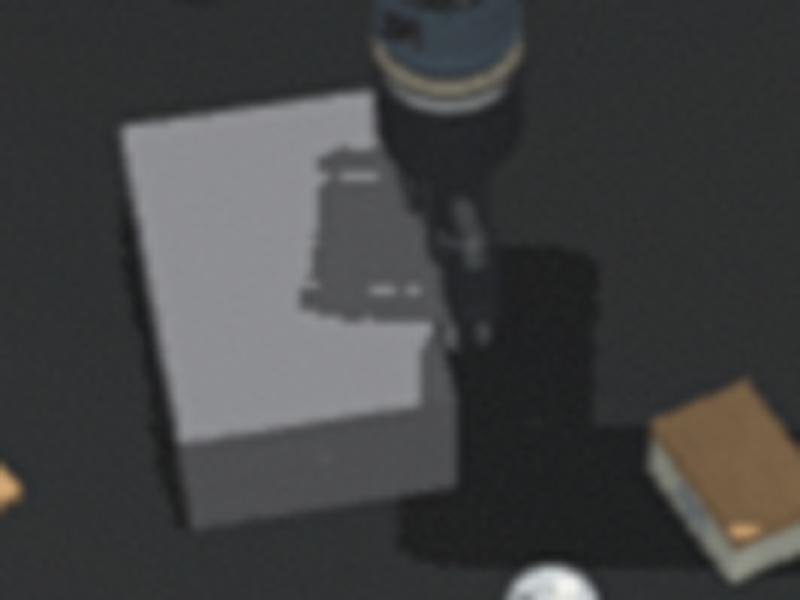

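The fingers are around the lip at about (470,330), and the carton lies flat on the bench at (745,480). I'm closing on the lip.

>>> step_arm --rows '[1,0,0,0,0,1,0,0,0,0,1,0,0,0,0,1,0,0,0,0]' --force 20

```text
time_s: 9.22
tcp_pos: [0.4987, -0.1947, 0.0266]
ee_rot: [0.161, 0.987, 0.0, 0.001]
contact_force: [1.1, 3.4, 6.1]
finger_gap: 0.0693
grasp_force: 22.0
```

>>> step_arm --rows '[1,-0.002,0,-0.031,0,1,-0.007,0,-0.062,0,1,-0.015,0,-0.092,0,1,-0.027,0,-0.121,0,1,-0.041,0,-0.149,0,1,-0.049,0,-0.162,0]'

```text
time_s: 9.98
tcp_pos: [0.5215, -0.2023, 0.1074]
ee_rot: [0.161, 0.987, 0.0, 0.0]
contact_force: [1.7, 3.6, -4.4]
finger_gap: 0.0694
grasp_force: 24.7
```

```bash
python3 -c "
from go import *
go()
a=save('scene','s5.png')
cv2.imwrite('pics/c5.png',cv2.resize(a[85:205,225:385,::-1],(800,600),interpolation=cv2.INTER_CUBIC))"
```

```text
t 9.97 p [ 0.5215 -0.2023  0.1074] hy 71.5 q [-0.57  0.61  1.71  0.    0.82 -1.82] F [ 1.7  3.6 -4.4] gap 0.0694
```

View pics/c5.png

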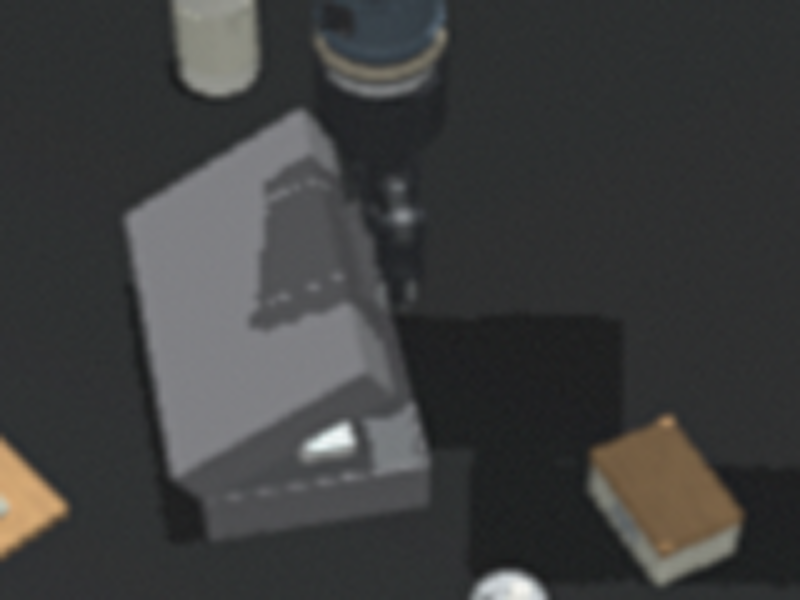

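The lid is open about 0.55 rad with the lip held firmly, and the white prism body shows inside at (330,440). I'm continuing the arc over to near the stop.

>>> step_arm --rows '[1,-0.018,0,-0.026,0,1,-0.038,0,-0.049,0,1,-0.061,0,-0.07,0,1,-0.086,0,-0.089,0,1,-0.112,0,-0.106,0,1,-0.14,0,-0.12,0,1,-0.169,0,-0.131,0,1,-0.199,0,-0.138,0,1,-0.231,0,-0.143,0,1,-0.262,0,-0.145,0,1,-0.293,0,-0.144,0,1,-0.324,0,-0.139,0]'

```text
time_s: 11.52
tcp_pos: [0.6751, -0.2534, 0.1768]
ee_rot: [0.161, 0.987, 0.001, -0.0]
contact_force: [0.3, 3.9, 3.4]
finger_gap: 0.069
grasp_force: 27.9
```

>>> step_arm --rows '[1,-0.03,0,0.007,0,1,-0.059,0,0.018,0,1,-0.071,0,0.023,0,1,-0.071,0,0.023,0]'

```text
time_s: 12.02
tcp_pos: [0.7099, -0.265, 0.1655]
ee_rot: [0.161, 0.987, 0.0, 0.002]
contact_force: [2.9, 3.8, 4.4]
finger_gap: 0.0687
grasp_force: 29.3
```

>>> step_arm --rows '[-0.6,0,0,0,0,-1,0,0,0,0,-1,0,0,-0.03,0,-1,0,0,-0.1,0,-1,0,0,-0.2,0,-1,0.686,0.287,-0.2,0.5,-1,0.686,0.287,-0.2,0.5,-1,0.686,0.287,-0.2,0.5,-1,0.686,0.287,-0.2,0.5,-1,0.686,0.287,-0.2,0.5,-1,0.686,0.287,-0.2,0.5,-1,0.686,0.287,-0.2,0.5,-1,0.686,0.287,-0.2,0.5,-1,0.686,0.287,-0.2,0.5,-1,0.686,0.287,-0.2,0.5]'

```text
time_s: 13.9
tcp_pos: [0.4287, -0.0211, 0.265]
ee_rot: [0.811, 0.585, -0.0, 0.001]
contact_force: [-0.2, -0.6, 0.5]
finger_gap: 0.0854
grasp_force: 0.0
```

```bash
python3 -c "
from go import *
go((*case(-.012,0,(.5807,-.2228),-18.5),.12,-18.5),(*case(-.012,0,(.5807,-.2228),-18.5),.013,-18.5))
a=save('scene','s6.png');b=save('top','t6.png')
cr=lambda im,x,y:cv2.resize(im[y:y+90,x:x+80,::-1],(400,450),interpolation=cv2.INTER_CUBIC)
cv2.imwrite('pics/c6.png',np.hstack([cr(b,355,160),cr(a,240,110)]))"
```

```text
t 13.9 p [ 0.4287 -0.0211  0.265 ] hy -18.5 q [-0.31  0.21  1.85 -0.    1.07  0.01] F [-0.2 -0.6  0.5] gap 0.0854
[-0.2862  0.3918  0.2906] 0.0002
[-0.286   0.3916  0.5046] 0.0002
```

View pics/c6.png

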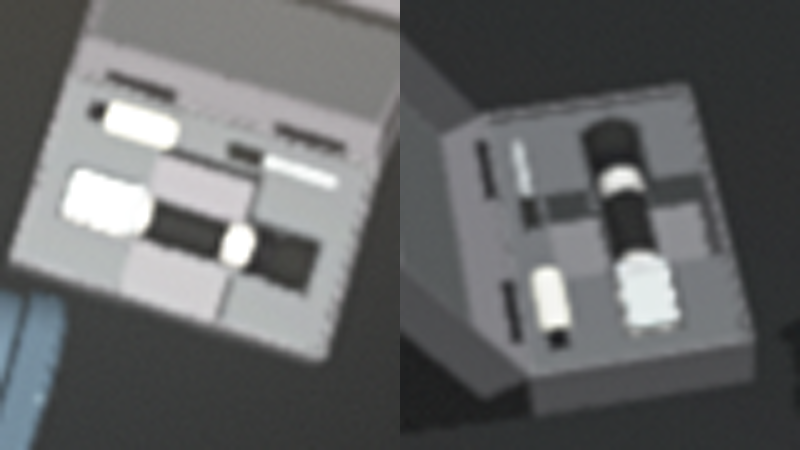

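The lid now stands open leaning back. The refractometer lies in the foam, prism with its clear plate at (105,203) in the left crop, ring at (238,245), and eyecup to (315,265). I'll compare that with the expected points.

```bash
python3 - <<'E'
from go import *
for c,a in(((.5807,-.2228),-18.5),):
  for n,ox,oy,dx in(("top",355,160,0),("scene",240,110,400)):
    for x,y,z in((-.012,.085,.047),(-.012,.037,.04),(-.012,-.042,.0465),(-.012,-.06,.0465),(-.012,-.085,.032),(.07,.11,.042),(.07,-.11,.042),(-.07,-.11,.042),(-.07,.11,.042)):
        u=proj(n,(*case(x,y,c,a),z)); print(n,(x,y),np.round([(u[0]-ox+.4)*5+dx,(u[1]-oy+.4)*5]))
E
```

```text
top (-0.012, 0.085) [ 69. 190.]
top (-0.012, 0.037) [136. 213.]
top (-0.012, -0.042) [249. 247.]
top (-0.012, -0.06) [274. 255.]
top (-0.012, -0.085) [306. 269.]
top (0.07, 0.11) [69. 69.]
top (0.07, -0.11) [377. 165.]
top (-0.07, -0.11) [321. 360.]
top (-0.07, 0.11) [  8. 260.]
scene (-0.012, 0.085) [654. 317.]
scene (-0.012, 0.037) [641. 265.]
scene (-0.012, -0.042) [620. 166.]
scene (-0.012, -0.06) [615. 146.]
scene (-0.012, -0.085) [610. 133.]
scene (0.07, 0.11) [530. 375.]
scene (0.07, -0.11) [481. 114.]
scene (-0.07, -0.11) [688.  84.]
scene (-0.07, 0.11) [753. 338.]
```

Corners and refractometer match the expected case pose to within about 1 mm. I'm going in with the fingers at about 60 mm opening.

>>> step_arm --rows '[-0.4,-0.286,0.392,0.2,0,-0.4,-0.286,0.392,0.2,0,-0.4,-0.286,0.392,0.25,0,-0.4,-0.286,0.392,0.29,0,-0.4,-0.286,0.392,0.29,0,-0.4,-0.286,0.392,0.29,0,-0.4,-0.286,0.392,0.29,0,-0.4,-0.286,0.392,0.36,0,-0.4,-0.286,0.392,0.42,0,-0.4,-0.286,0.392,0.46,0,-0.4,-0.286,0.392,0.49,0,-0.4,-0.286,0.392,0.5,0,-0.4,-0.286,0.392,0.5,0]' --force 30

```text
time_s: 15.62
tcp_pos: [0.5695, -0.2184, 0.0146]
ee_rot: [0.812, 0.584, 0.0, 0.0]
contact_force: [-1.0, -0.5, -0.2]
finger_gap: 0.0602
grasp_force: 0.0
```

>>> step_arm --rows '[1,0,0,0,0,1,0,0,0,0,1,0,0,0,0,1,0,0,0,0,1,0,0,0,0]' --force 30

```text
time_s: 16.25
tcp_pos: [0.5701, -0.2188, 0.0152]
ee_rot: [0.812, 0.584, 0.0, 0.001]
contact_force: [1.7, -0.4, 5.8]
finger_gap: 0.0273
grasp_force: 29.7
```

>>> step_arm --rows '[1,0,0,-0.02,0,1,0,0,-0.05,0,1,0,0,-0.1,0,1,0,0,-0.18,0,1,0,0,-0.27,0,1,0,0,-0.36,0,1,0,0,-0.4,0,1,0,0,-0.4,0]'

```text
time_s: 17.25
tcp_pos: [0.5692, -0.2183, 0.2165]
ee_rot: [0.811, 0.584, 0.0, 0.001]
contact_force: [0.6, -0.3, -2.8]
finger_gap: 0.0268
grasp_force: 30.3
```

```bash
python3 -c "
from go import *
# rest
c=np.array([.569,.2425]);a=np.radians(10.2);X=np.array([np.cos(a),np.sin(a)]);o=c-.012*X;print('origin',o)
s=o+.002*X
go((*s,.215,-79.8),(*s,.09,-79.8))
a=save('scene','s7.png')
cv2.imwrite('pics/c7.png',cv2.resize(a[60:180,225:385,::-1],(800,600),interpolation=cv2.INTER_CUBIC))"
```

```text
origin [0.55718965 0.24037498]
t 17.25 p [ 0.5692 -0.2183  0.2165] hy -18.5 q [-0.55  0.52  1.49 -0.    1.13 -0.23] F [ 0.6 -0.3 -2.8] gap 0.0268
[ 0.8643 -0.3099  0.0015] 0.3407
[ 0.8645 -0.3106  0.2515] 0.3407
```

View pics/c7.png

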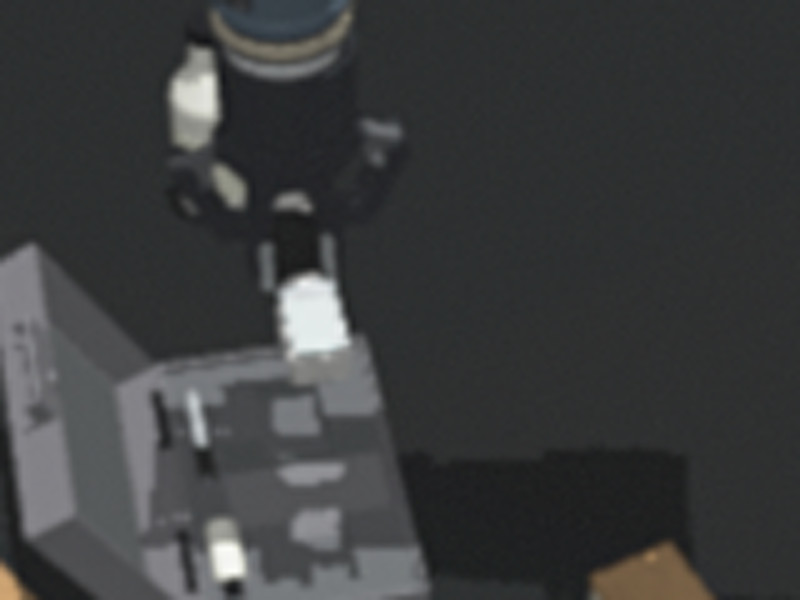

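The refractometer is held plate up, with the plate centre at about (313,318) in the crop. The case is empty and the lid open. Carrying it level to above the rest, turning on the way.

>>> step_arm --rows '[1,0.04,-0.014,0,0.015,1,0.12,-0.043,0,0.05,1,0.22,-0.08,0,0.09,1,0.33,-0.118,0,0.13,1,0.44,-0.158,0,0.175,1,0.55,-0.197,0,0.22,1,0.66,-0.237,0,0.26,1,0.75,-0.269,0,0.3,1,0.82,-0.294,0,0.325,1,0.855,-0.307,0,0.341,1,0.864,-0.31,0,0.341,1,0.864,-0.31,0.05,0.341,1,0.864,-0.31,0.12,0.341,1,0.864,-0.31,0.17,0.341,1,0.864,-0.31,0.19,0.341,1,0.864,-0.31,0.19,0.341]'

```text
time_s: 19.3
tcp_pos: [0.5588, 0.2397, 0.1184]
ee_rot: [0.996, 0.088, -0.001, 0.0]
contact_force: [0.9, -0.4, -3.0]
finger_gap: 0.0268
grasp_force: 30.3
```

```bash
cat > chk.py <<'E'
from go import *
def plate(f,mid,head,pitch=0):
    """white plate blobs in the scene picture near the expected place of the plate"""
    im=save('scene',f); a=np.radians(head); X=np.array([np.cos(a)*np.cos(pitch),np.sin(a)*np.cos(pitch),-np.sin(pitch)]); Z=np.array([np.cos(a)*np.sin(pitch),np.sin(a)*np.sin(pitch),np.cos(pitch)])
    e=[proj('scene',np.array(mid)+X*x+Z*z) for x,z in((.037,.015),(.085,.015),(.061,.015),(0,.0145))]
    print('expected plate start,end,mid, tube mid',np.round(e,1)); return im,e
E
python3 - <<'E'
from chk import *
go()
p=env.observe()['tcp_pos']; a=10.2
im7=cv2.imread('pics/s7.png')
mid7=np.array([.5692,-.2183,.2333]); h=np.radians(71.5)
print('s7 exp plate mid',proj('scene',mid7+np.array([np.cos(h)*.061,np.sin(h)*.061,.015])),'seen ~287.6,123.6')
im,e=plate('s8.png',(p[0],p[1],p[2]+.0168),a)
hs=cv2.cvtColor(im,cv2.COLOR_RGB2HSV)
u,v=e[2].astype(int)
# segment brightest cool white (plate) and dark tube in window
for nm,m in(("white",(hs[...,2]>195)),("dark",(hs[...,2]<45))):
    w=np.zeros(m.shape,np.uint8); w[v-30:v+31,u-35:u+36]=m[v-30:v+31,u-35:u+36]
    n,l,s,c=cv2.connectedComponentsWithStats(w)
    for i in range(1,n):
        if s[i,4]>25: print(nm,s[i],np.round(c[i],1))
print(hs[v-20:v+22:3,u-24:u+25:3,2])
E
```

```text
t 19.3 p [0.5588 0.2397 0.1184] hy -79.9 q [ 0.22  0.65  1.57 -0.    0.92  1.62] F [ 0.9 -0.4 -3. ] gap 0.0268
s7 exp plate mid [286.71787013 122.1423518 ] seen ~287.6,123.6
expected plate start,end,mid, tube mid [[362.9 252.5]
 [349.  263.7]
 [356.  258.1]
 [373.3 244.3]]
white [346 251  20  20 208] [355.6 259.7]
white [359 254  33  35 356] [380.9 272.2]
white [328 274  13  15  91] [334.3 281.4]
white [348 284  11   5  36] [353.4 286.1]
dark [ 325  228   67   46 1098] [360.4 245.9]
[[ 53  54  54  55  54  55  52  38  35  35  35  42  40  41  41  46  42]
 [ 54  53  54  54  54  52  38  34  37  35  36  79  61  35  39  45  42]
 [ 54  54  54  53  51  38  37  34  37  37  32  98  31  33  40  43  45]
 [ 57  55  56  53  37  34  36  42  35  36  33  47  35  36  38  43  46]
 [ 54  56  54  38  36  35  42  53  88 181 116  64  37  36  53  52  42]
 [ 55  50  36  37  38  37  52 129 237 238 190 143  51  34  84  77  42]
 [ 42  36  36  37  36  34 156 239 242 242 238 190 107 103 120  76 117]
 [ 37  36  38  36  40 206 242 242 241 242 243 182 132 147 128 127 126]
 [ 38  37  36  37  80 228 242 241 242 241 159 131 148 149 144 128 125]
 [ 36  39  39  35  79 124 228 243 233 202 130 146 149 148 148 144 146]
 [ 38  37  34  82 146 147 127 222 202 142 146 147 147 146 147 150 212]
 [ 38  35 103 151 163 159 152 143 149 175 160 146 146 148 177 243 242]
 [ 67 213 143 236 157 164 175 171 174 173 174 159 147 150 244 241 241]
 [238 242 229 159 167 145 161 174 173 174 173 179 153 149 199 242 240]]
```

>>> step_arm --rows '[1,0,-0.002,0.03,0,1,0,-0.002,0.06,0,1,0,-0.002,0.08,0,1,0,-0.002,0.086,0,1,0,-0.002,0.086,0]' --force 20

```text
time_s: 19.98
tcp_pos: [0.559, 0.2416, 0.076]
ee_rot: [0.996, 0.088, -0.0, 0.0]
contact_force: [0.3, 0.9, -2.6]
finger_gap: 0.0271
grasp_force: 30.3
```

>>> step_arm --rows '[1,0,0,0.003,0,1,0,0,0.006,0,1,0,0,0.009,0,1,0,0,0.012,0,1,0,0,0.012,0]'

```text
time_s: 20.6
tcp_pos: [0.5588, 0.2414, 0.0708]
ee_rot: [0.996, 0.088, -0.0, 0.0]
contact_force: [-2.9, -1.1, 2.1]
finger_gap: 0.0271
grasp_force: 30.9
```

>>> step_arm --rows '[1,0,0,0.003,0,1,0,0,0.006,0,1,0,0,0.009,0,1,0,0,0.012,0,1,0,0,0.012,0]' --force 20

```text
time_s: 21.22
tcp_pos: [0.5604, 0.2415, 0.0645]
ee_rot: [0.996, 0.088, 0.001, 0.0]
contact_force: [1.0, -2.4, 3.3]
finger_gap: 0.027
grasp_force: 31.5
```

>>> step_arm --rows '[1,-0.001,0,0.003,0,1,-0.002,0,0.006,0,1,-0.003,0,0.008,0,1,-0.003,0,0.008,0]'

```text
time_s: 21.72
tcp_pos: [0.5603, 0.2414, 0.061]
ee_rot: [0.996, 0.088, 0.003, -0.0]
contact_force: [5.2, -1.9, 5.5]
finger_gap: 0.027
grasp_force: 32.0
```

```bash
python3 - <<'E'
from chk import *
go()
p=env.observe()['tcp_pos']
for pt in(0,.15,.25,.35): 
    im,e=plate('s9.png',(p[0],p[1],p[2]+.0168),10.2,pt)
hs=cv2.cvtColor(im,cv2.COLOR_RGB2HSV); u,v=e[2].astype(int)
w=np.zeros(hs.shape[:2],np.uint8); w[v-30:v+31,u-35:u+36]=hs[v-30:v+31,u-35:u+36,2]>220
n,l,s,c=cv2.connectedComponentsWithStats(w)
for i in range(1,n):
    if s[i,4]>25: print(s[i],np.round(c[i],1))
E
```

```text
t 21.73 p [0.5603 0.2414 0.061 ] hy -79.9 q [ 0.22  0.73  1.6  -0.    0.8   1.62] F [ 5.2 -1.9  5.5] gap 0.027
expected plate start,end,mid, tube mid [[360.7 263.6]
 [347.3 274.5]
 [354.  269. ]
 [370.7 255.5]]
expected plate start,end,mid, tube mid [[359.9 265. ]
 [346.6 276.9]
 [353.3 270.9]
 [370.1 256. ]]
expected plate start,end,mid, tube mid [[359.6 265.8]
 [346.4 278.2]
 [353.  272. ]
 [369.7 256.3]]
expected plate start,end,mid, tube mid [[359.4 266.5]
 [346.5 279.4]
 [352.9 272.9]
 [369.3 256.7]]
[328 264  45  39 576] [350.2 284.1]
[376 266  12  16 123] [382.2 273.3]
[351 284   8   6  26] [354.1 286.8]
```

>>> step_arm --rows '[1,-0.001,0,0.002,0,1,-0.002,0,0.004,0,1,-0.002,0,0.006,0,1,-0.002,0,0.007,0,1,-0.002,0,0.007,0]'

```text
time_s: 22.55
tcp_pos: [0.5599, 0.2413, 0.0577]
ee_rot: [0.996, 0.088, 0.004, -0.0]
contact_force: [5.7, -2.6, 5.0]
finger_gap: 0.0271
grasp_force: 32.8
```

>>> step_arm --rows '[1,0,0,0.002,0,1,0,0,0.004,0,1,0,0,0.005,0,1,0,0,0.005,0]'

```text
time_s: 23.05
tcp_pos: [0.56, 0.2413, 0.0574]
ee_rot: [0.996, 0.088, 0.004, -0.0]
contact_force: [3.4, -3.6, 17.3]
finger_gap: 0.0271
grasp_force: 34.0
```

```bash
python3 - <<'E'
from chk import *
o=env.observe();print(np.round(o['moment'],3),np.round(o['contact_force'],1))
p=o['tcp_pos']; b=save('top','t10.png'); s=save('scene','s10.png')
# colour clusters near the head: compare the plate (cool white) with channel (warm/white)
m=np.array([p[0],p[1],p[2]+.0168]); a=np.radians(10.2)
for n,im in(('top',b),('scene',s)):
  for pt in(0,.2,.35):
    X=np.array([np.cos(a)*np.cos(pt),np.sin(a)*np.cos(pt),-np.sin(pt)]);Z=np.array([np.cos(a)*np.sin(pt),np.sin(a)*np.sin(pt),np.cos(pt)])
    print(n,pt,'eye rim top',np.round(proj(n,m-.085*X+.018*Z),1),'eye',np.round(proj(n,m-.085*X),1),'cup front top',np.round(proj(n,m-.06*X+.018*Z),1),'tube/plate',np.round(proj(n,m+.037*X+.015*Z),1))
u,v=proj('scene',m+np.array([-.085,-.01,.03])).astype(int)
print(u,v);print(s[v-16:v+20:2,u-20:u+22:2].max(2))
E
```

```text
[-0.521 -0.256  0.112] [ 3.4 -3.6 17.3]
top 0 eye rim top [258.8 232.1] eye [259.6 232.7] cup front top [257.6 224.7] tube/plate [253.1 196.2]
top 0.2 eye rim top [257.7 230. ] eye [258.8 231.7] cup front top [256.8 222.8] tube/plate [253.4 196. ]
top 0.35 eye rim top [256.9 227.7] eye [258.  230.2] cup front top [256.2 221. ] tube/plate [253.7 196.2]
scene 0 eye rim top [392.9 237.3] eye [392.  240.5] cup front top [386.5 242.5] tube/plate [360.6 264.1]
scene 0.2 eye rim top [392.5 235.4] eye [392.5 237.9] cup front top [385.9 241.4] tube/plate [359.7 265.9]
scene 0.35 eye rim top [391.6 234.5] eye [392.3 236.3] cup front top [385.  241.1] tube/plate [359.3 267. ]
395 236
[[ 86  91  89  90  81  75  78  91  96 102 100  98  69  54  48  48  53  53
   53  54  54]
 [ 78  81  85  93  88  80  75  81  88  96  93  78  54  50  47  47  53  54
   55  53  53]
 [ 78  79  80  78  78  78  73  75  80  87  85  61  49  49  51  53  54  54
   54  54  55]
 [ 79  80  79  59  56  54  56  68  77  80  79  59  50  45  52  54  54  55
   55  55  51]
 [ 79  81  76  59  65  48  47  64  75  81  75  64  40  35  42 
[... 484 characters left out ...]
3  65  61  48  45  44  41  40  39  37  36  36  37  37  37  36
   38  38  38]
 [ 45  46  43  44  46  43  45  42  39  38  37  36  37  36  36  37  34  37
   37  35  36]
 [ 44  44  44  44  45  43  43  40  39  38  35  37  36  36  37  37  39  36
   37  37  37]
 [ 45  45  45  45  44  45  42  35  36  37  36  36  37  37  36  36  37  38
   36  36  37]
 [ 46  45  44  44  45  44  42  35  34  34  37  38  37  38  36  37  35  38
   37  36  37]
 [ 46  43  44  46  44  54  56  84  46  34  35  38  38  36  37  37  37  36
   37  37  37]
 [ 45  43  43  43  47  67  81 141 115  50  34  37  38  37  35  36  36  38
   36  38  38]
 [ 45  44  43  41  48  60 107 145 153 131  56  33  38  37  36  36  37  36
   38  37  36]]
```

The force jumped to 17 N with the tube axis at 74 mm against the seat's 75 mm, so both supports are carrying it. I'll ease off, open, and rise.

>>> step_arm --rows '[1,0,0,-0.002,0,1,0,0,-0.002,0,0.2,0,0,-0.002,0,0,0,0,-0.002,0,-0.3,0,0,-0.002,0,-0.6,0,0,-0.002,0,-0.6,0,0,-0.002,0,-0.6,0,0,-0.02,0,-0.6,0,0,-0.08,0,-0.6,0,0,-0.18,0,-0.6,0,0,-0.3,0,-0.6,0,0,-0.36,0,-0.6,0,0,-0.36,0]'

```text
time_s: 24.78
tcp_pos: [0.5585, 0.2416, 0.2383]
ee_rot: [0.996, 0.088, 0.004, -0.001]
contact_force: [0.3, 0.4, 1.2]
finger_gap: 0.0685
grasp_force: 0.0
```

```bash
python3 -c "
from go import *
go((.40,.08,.30,-79.9))"
```

```text
t 24.77 p [0.5585 0.2416 0.2383] hy -79.9 q [0.22 0.49 1.47 0.   1.17 1.62] F [0.3 0.4 1.2] gap 0.0685
[-0.3678  0.2623 -0.1265] 0.0002
```

>>> step_arm --rows '[-0.6,-0.41,0.72,-0.12,0,-0.6,-0.41,0.72,-0.12,0,-0.6,-0.41,0.72,-0.12,0,-0.6,-0.41,0.72,-0.12,0,-0.6,-0.41,0.72,-0.12,0,-0.6,-0.41,0.72,-0.12,0,-0.6,-0.41,0.72,-0.12,0,-0.6,-0.41,0.72,-0.12,0,-0.6,-0.41,0.72,-0.12,0,-0.6,-0.41,0.72,-0.12,0]'

```text
time_s: 26.02
tcp_pos: [0.418, -0.1479, 0.2936]
ee_rot: [0.996, 0.089, -0.001, -0.001]
contact_force: [0.3, -0.2, -0.3]
finger_gap: 0.0683
grasp_force: 0.0
```

```bash
python3 - <<'E'
from chk import *
go()
s=save('scene','s11.png');t=save('top','t11.png')
o=np.array([.5572,.2404]);a=np.radians(10.2);m=np.array([*o,.075]);pt=.35
X=np.array([np.cos(a)*np.cos(pt),np.sin(a)*np.cos(pt),-np.sin(pt)]);Z=np.array([np.cos(a)*np.sin(pt),np.sin(a)*np.sin(pt),np.cos(pt)])
for n,im,r in(('top',t,(160,255,225,300)),('scene',s,(215,310,315,420))):
    for nm,q in(('eye',m-.085*X),('rim',m-.085*X+.018*Z),('tube mid top',m+.0145*Z),('plate start',m+.037*X+.015*Z),('plate end',m+.085*X+.015*Z)): print(n,nm,np.round(proj(n,q),1))
    sub=im[r[0]:r[1],r[2]:r[3]]; d=((sub.max(2)<75)).astype(np.uint8)
    # dark parts of the refractometer inside the base plate outline
    R4=[np.array([*(o+x*np.array([np.cos(a),np.sin(a)])+y*np.array([-np.sin(a),np.cos(a)])),.01]) for x,y in((-.085,-.047),(-.085,.047),(.109,.047),(.109,-.047))]
    w=np.zeros(im.shape[:2],np.uint8); cv2.fillConvexPoly(w,np.array([proj(n,p) for p in R4]).round().astype(int),1)
    full=np.zeros_like(w); full[r[0]:r[1],r[2]:r[3]]=d
    nn,l,st,c=cv2.connectedComponentsWithStats(full*w)
    for i in range(1,nn):
        if st[i,4]>12:
            ys,xs=np.where(l==i); print(n,'dark',st[i],np.round(c[i],1),'dir',np.round(cv2.fitLine(np.stack([xs,ys],1).astype(np.float32),2,0,.01,.01)[:2].ravel(),2))
g=lambda n,f:cv2.imread('pics/'+f)
# unchanged objects: difference between first and last picture at counter, oil, bottle, jar
for f0,f1,nm,bx in(('t0','t11','counter',(312,198,24,24)),('t0','t11','oil',(322,160,20,22)),('s0','s11','bottle',(255,62,26,44)),('s0','s11','jar',(420,315,52,50)),('s0','s11','counter',(316,196,22,22)),('s0','s11','oil',(272,205,22,28))):
    x,y,w_,h_=bx; A=g(0,f0+'.png')[y:y+h_,x:x+w_]; B=g(0,f1+'.png')[y:y+h_,x:x+w_]; sh=cv2.phaseCorrelate(np.float32(A.mean(2)),np.float32(B.mean(2))); print(nm,f1,np.round(sh[0],2),round(sh[1],2),'diff',round(float(cv2.absdiff(A,B).mean()),1))
E
```

```text
t 26.02 p [ 0.418  -0.1479  0.2936] hy -79.8 q [-0.59  0.2   1.78  0.    1.16  0.8 ] F [ 0.3 -0.2 -0.3] gap 0.0683
top eye [258.2 231. ]
top rim [257.1 228.6]
top tube mid top [254.9 206.4]
top plate start [253.9 196.9]
top plate end [252.6 185. ]
top dark [255 219   7   5  15] [258.2 220.5] dir [ 1.   -0.06]
scene eye [392.9 235.5]
scene rim [392.3 233.6]
scene tube mid top [369.9 256.4]
scene plate start [360.  266.1]
scene plate end [347.2 279. ]
scene dark [379 242   8   8  16] [382.9 245.6] dir [0.7  0.71]
scene dark [361 250  19  19 169] [370.2 258.8] dir [ 0.71 -0.71]
counter t11 [-0.07  0.03] 0.96 diff 1.6
oil t11 [-0.05 -0.01] 0.97 diff 2.3
bottle s11 [0.52 0.46] 0.97 diff 1.6
jar s11 [0.01 0.  ] 0.94 diff 1.7
counter s11 [-0.01 -0.05] 1.0 diff 1.6
oil s11 [-0.08  0.08] 0.99 diff 1.3
```

The scene view shows the tube at (370,259), running along the direction expected for the 0.35 rad slope. The bottles, jar and counter are unmoved. Handing in.

```bash
python3 -c "
from h import *
a=save('scene','s12.png'); b=cv2.imread('pics/s11.png')[:,:,::-1]
print(cv2.absdiff(a[225:300,320:410],b[225:300,320:410].copy()).mean())
print(order.job_done())"
```

```text
0.658320987654321
the job is handed in; nothing more can be done
None
```

The job is handed in at about 26 s: the carton is flat on the bench, the lid stands open on its own, and the refractometer lies plate up in the sloping rest with its prism in the low channel. The counter, oil and jar showed no shift in before-and-after pictures; the white bottle's match was off by half a pixel, and the arm never went near it.

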